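# Rack the cutter divider plate, then find the hub cap thread hand and lift it off

## Task

Strip the vegetable cutter for washing: lift the upright divider plate out of the bowl and stand it on edge, fully down, in a free slot of the disc rack, then let go of it. Then unscrew the round cap on the cutter's hub - it may have a right-hand or a left-hand thread and nothing shows which, so try it one way and, if it does not give, the other - and lift it straight off. Finish still holding the cap level in the gripper, about 12 cm above its seat and touching nothing else, and leave everything else on the worktop where it stands.

Things in the scene. Friction and masses are not known exactly. Their poses are not given: they have to be found in the camera images.
- cutter: Vegetable cutter, lid off, fixed. Origin on the worktop under the vertical spindle; x points to the motor tower, z up. White base drum, radius 95 mm, with an open steel bowl: rim at z 84 mm, inner radius 89 mm; in it the slicing disc, top at z 61 mm, and in the middle the black hub with its cap. Solid tower over x 90 to 240, y -75 to 75 mm, top at z 156 mm, its dial to 171 mm.
- cap_seat (a point): Centre of the hub's flat seat (z 70 mm), on the spindle axis, under the cap. The coarse thread's hand is hidden and varies. Turned the loosening way the cap turns easily, does not climb, and is free to lift after about 0.8 rad (turn it 0.95 to 2.0 rad). The other way it meets a hard stop after about 0.1 rad. Until loosened it cannot be pulled off.
- plate_guide (a point): Middle of the divider's lower edge as it stands in the cutter (cutter x 0, y +40 mm, z 65 mm); same axes as the cutter. Its two ends stand in white guide channels (x 54 to 78 mm either side, 18 mm wide overall, tops at z 92 mm, about 1.5 mm of play): it pulls straight up and is out after 27 mm.
- hub_cap: Black fluted round cap, 48 mm across, 32 mm high, about 60 g; origin at the centre of its underside, z up. It sits on cap_seat, top at z 102 mm. Two lugs inside catch under the spindle's thread. Loosened and lifted 20 mm, it is clear of the thread.
- divider: Grey plastic plate, 120 mm wide (x), 5 mm thick (y), 105 mm high (z), about 80 g; a rim 10 mm thick along its top 16 mm to grip it by. Origin at the middle of its lower edge. At first it stands upright in the cutter, parallel to the cutter's x, top at z 170 mm, in the way of a gripper coming down on the cap.
- disc_rack: Fixed low wooden rack, 132 (x) x 176 mm (y), board top at z 16 mm; origin on the worktop under its centre. Four slots parallel to x at y -63, -21, 21, 63 mm, each between two pairs of steel pegs (x -36 and 36 mm, tops at z 48 mm, gap 8.6 mm). Those at y -63 and 21 hold fixed 80 mm discs on edge, tops at z 96 mm; the other two are free.
- slot_1 (a point): Floor of the free slot between the two discs (rack y -21 mm), at its middle, on the board (z 16 mm); x runs along the slot, y across it.
- slot_3 (a point): Floor of the free slot at the rack's +y end (rack y +63 mm), at its middle, on the board (z 16 mm); x runs along the slot, y across it.
- kitchen_bowl: Bystander: small pressed-glass bowl, 119 mm across, 44 mm high; origin under its centre.
- salt: Bystander: glass salt shaker, 44 mm across, 90 mm high; origin under its centre.
- timer: Bystander: egg timer, 66 mm across, 60 mm high; origin under its centre.
- lemon: Bystander: lemon lying on its side, 78 mm long; origin under its centre.
- tea: Bystander: tea carton, 65 x 122 x 76 mm; origin under its centre.
Mind the look-alikes: they are no part of the job. Several things have the shape of the divider; the one meant has the colours described above.

How it is judged (in metres and radians):
On the way, in this order (a step that is already met when the one before it is completed fails the run):
1. the divider plate stands on edge in a free rack slot, released ((y of divider in the frame of slot_1 between -0.006 and 0.006 m or y of divider in the frame of slot_3 between -0.006 and 0.006 m) and x of divider in the frame of disc_rack between -0.02 and 0.02 m and z of divider in the frame of disc_rack between 0.01 and 0.022 m and angle between divider's own z axis and vertical below 0.25 rad and angle between the y axis of divider and the y axis of disc_rack, either way round below 0.2 rad and contact force between the fingers and divider below 0.1 N), for 0.2 s.
2. the hub cap is lifted off its thread, in the fingers (height (world z) of hub_cap above 0.1 m and contact force between the fingers and hub_cap above 2 N), for 0.2 s.
At the end, for the whole second after the job is handed in: Divider on edge in a free slot (6 mm across, 20 mm along, lower edge down within 6 mm, 0.25 rad of upright, 0.2 rad of the slot), released. Cap held by the fingers (over 2 N), level within 0.35 rad, underside at least 90 mm above its seat, clear of the cutter. Both at rest (all of step 1 and height (world z) of hub_cap above 0.16 m and contact force between the fingers and hub_cap above 2 N and contact force between hub_cap and cutter below 0.2 N and angle between hub_cap's own z axis and vertical below 0.35 rad and linear speed of each of hub_cap, divider below 0.02 m/s); the arm keeps its last pose, push and grip.
It fails at once if a bystander is moved more than 30 mm (distance of any of kitchen_bowl, salt, timer, lemon, tea from where it was at the start of the episode above 0.03 m).
It also fails if it takes over 58 s, if anything falls off the work surface, if the arm or the gripper's body presses on something with over 40 N, if the wrist force passes 120 N, or if a joint passes its speed limit or range.

## Robot

A 6-joint arm with a two-finger parallel gripper is mounted at the origin on a cart in front of the work surface, level with it; the furniture and walls round the work are solid. World frame = base frame: x ahead of the robot, y to its left, z up, the work surface at z = 0. Lengths are in m, angles in degrees, forces in N, time in s.
With the tool pointing down it reaches from about 0.3 to 0.75 m from the base axis. Payload 8.5 kg.
Tool frame: the origin (TCP) lies at the very end of the fingers, on their centre line; the grasp point (between the pads) lies 19 mm behind it; z points along the fingers, y is the line along which they close (so a half turn about z gives the same grasp; the last joint's range is limited). The gripper opens to 85 mm and grips with 20 to 120 N. Pads are 22 mm wide; open, the fingers measure 114 mm over their backs; the gripper's body (76 mm by 85 mm) begins 54 mm behind the grasp point. The pads swing forward as they close: fully open they stand 13 mm farther back than shut.
Start: joints at [61.862, 21.807, 74.336, -0, 83.858, -12.336], TCP at [0.15, 0.529, 0.231] pointing down, gripper open.
Joint ranges: [-178.18, 178.18], [-50.72, 133.34], [12.68, 142.11], [-81.47, 261.47], [9.98, 163.14], [-165.26, 165.26]. Speed limits (degrees/s): [136.94, 136.94, 180, 180, 180, 180].

## Interface

Orientations are given as a 3x3 rotation matrix whose columns are the frame's x, y, z axes.
In Python, from rig import env, imaging gives the robot as it stands. The module is installed in compiled form; this text tells all that it offers.
- The arm moves only by the tool arm_command, never from a script. Its arguments are lists of equal length, an entry for each row: "turn": the turn, a rotation vector about the tool's x, y, z in units of 5 degrees (1.0 is 5 degrees), a list of three; "xyz": the shift along the tool's x, y, z in units of 50 mm (1.0 is 50 mm), a list of three; "claw": the finger opening in mm, from 0 to 85.4. A call has 1 to 12 rows; each row shifts and turns the commanded pose from where the row before left it, along the tool's axes as they then stand; what a row does not reach is not made up. A row lasts 1/10 s, in which the tool goes at most 50 mm and 8.59 degrees, less where a joint would pass 70% of its speed; a pose out of reach is approached as far as the arm can. A call is refused whole if a number of a shift passes 1 or a number of a turn 1, either way. A call with a gripper value outside its range is refused whole. The fingers move at their own pace and stop on an object; "squeeze" is the grip in N (left out, the last holds). Time passes only in rows, so rows that do not move let the fingers close. It gives the time, the measured TCP pose, the force, the opening and the grip force at its end, in the units of the state.
- env.observe(): the state, without advancing time (a new reading comes with each control period).
- imaging.get_image(name): name is "scene" or "top" or "wrist"; returns (picture, depth): 384x512x3 uint8, blue, green, red; 384x512 float32, m along the optical axis (not along the pixel's ray), 0 where there is no reading.
- imaging.camera_info(name): a dict with "camera_matrix" (3x3 intrinsics, pixels), "rvec" (rotation vector, rad) and "tvec" (3), from world to camera coordinates, as OpenCV has them. Camera axes: x right, y down, z forward; pixel columns grow to the right and rows downward; lengths in m; the calibration is good to about 2 mm. The wrist camera is an equidistant fisheye: a pixel r from the principal point sees the ray r / f radians off the axis. A picture is of the moment at which its call begins: read the wrist's pose just before it. camera_info takes no time and is no camera call; for the wrist camera it gives the pose at the moment of the call.
- env.close_job(): hands the job in; it is judged then, once.
The state is a dict: "time_s": time; "q": joint angles; "qvel": joint speeds; "joint_efforts": joint torques, N m; "position": TCP position; "tool_rot": TCP orientation; "ft_force": force on the tool from outside, world axes, zero at the start; "wrist_torque": the same for the moment, N m; "grip_width": finger opening in m; "gripper_force": force on a finger pad.
Only numpy, scipy, OpenCV 4.12 (cv2) and the standard library are available. Lean on these libraries where they do the work, as an engineer would, in place of code of your own. Each camera call takes 0.05 s, during which the arm holds its last target. There are 200 camera calls.

## Working session

There is one attempt and no reset: what is moved stays moved. The work goes in short steps, Python scripts to look and compute and a tool call to move; the robot and the scene stay as the last step left them, time stands still between calls to the robot, and variables do not carry over. Pictures are saved under pics/ and viewed, at most 10 in all, crops included, and the job is handed in when it is done.

Besides the shell and the picture viewer there is one more tool, called as name(argument=value, ...) on one line, values as JSON. arm_command: Moves the arm, as the interface text tells. Its arguments: {"type":"object","properties":{"turn":{"type":"array"},"xyz":{"type":"array"},"claw":{"type":"array"},"squeeze":{"type":"number"}},"required":["turn","xyz","claw"]}

```bash
mkdir -p pics; cat > h.py <<'E'
import numpy as np, cv2
from rig import env, imaging
def grab(n):
    info=imaging.camera_info(n); im,d=imaging.get_image(n); return np.array(im),np.array(d),info
def cloud(d,info):
    K=np.array(info["camera_matrix"]);R=cv2.Rodrigues(np.array(info["rvec"],float))[0];t=np.array(info["tvec"],float).ravel()
    v,u=np.mgrid[:d.shape[0],:d.shape[1]]
    p=np.stack([(u-K[0,2])/K[0,0]*d,(v-K[1,2])/K[1,1]*d,d],-1)
    return (p-t)@R
E
python3 - <<'E'
from h import *
for n in("scene","top"):
    im,d,i=grab(n); np.savez(f"{n}.npz",im=im,d=d,P=cloud(d,i)); cv2.imwrite(f"pics/{n}.png",im); print(n,i)
E
```

```text
scene {'camera_matrix': array([[393.18894875,   0.        , 255.85508079],
       [  0.        , 393.18894875, 191.89371715],
       [  0.        ,   0.        ,   1.        ]]), 'rvec': array([ 1.92940117, -0.95447752,  0.5576381 ]), 'tvec': array([-0.39164783,  0.27983294,  0.81803091])}
top {'camera_matrix': array([[456.85425351,   0.        , 258.86196197],
       [  0.        , 456.85425351, 189.50263196],
       [  0.        ,   0.        ,   1.        ]]), 'rvec': array([ 2.1055235 , -2.14637293,  0.16256587]), 'tvec': array([-0.03047619,  0.56221435,  1.45529178])}
```

View pics/scene.png

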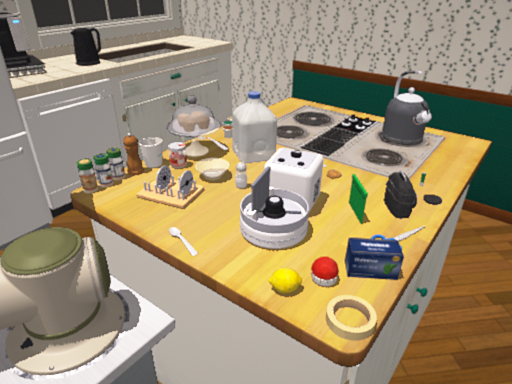

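View pics/top.png

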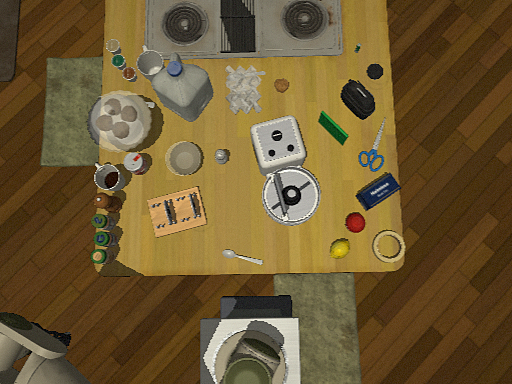

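The scene view shows the rack at (170,190), the cutter at (275,215) and the grey divider standing at (262,190). In the top view the rack is at (177,211), the hub cap at (291,194) and the divider's edge runs from about (276,175) to (286,215). Now I'll measure them.

```bash
python3 - <<'E'
from h import *
T=np.load("top.npz");P=T["P"];im=T["im"]
v,u=np.mgrid[:384,:512]
def box(a,b,c,d): return (u>=a)&(u<=b)&(v>=c)&(v<=d)
z=P[...,2]
def show(n,m):
    p=P[m]; print(n,m.sum(),p.mean(0).round(4),'z',np.percentile(p[:,2],[5,50,95]).round(4))
    if m.sum()>4: print('  rect',cv2.minAreaRect((p[:,:2]*1000).astype(np.float32)))
    return p
cut=box(255,330,110,230)
show("table",box(330,350,180,220))
p=show("rim",cut&(z>.078)&(z<.09)&box(255,330,165,230))
A=np.c_[2*p[:,:2],np.ones(len(p))];s=np.linalg.lstsq(A,(p[:,:2]**2).sum(1),rcond=None)[0];print(s[:2],np.sqrt(s[2]+s[0]**2+s[1]**2))
show("cap",cut&(z>.096)&(z<.108)&box(280,305,183,206))
show("div",cut&(z>.160)&(z<.178)&box(265,295,160,225))
show("tower",cut&(z>.148)&(z<.162)&box(245,310,110,180))
r=box(140,215,180,245)
show("board",r&(z>.010)&(z<.022))
p=show("discs",r&(z>.06))
for c in(box(140,180,180,245),box(181,215,180,245)): show("d",r&(z>.055)&c)
show("pegs",r&(z>.03)&(z<.053))
S=np.load("scene.npz");P=S["P"];z=P[...,2]
show("S cap",(z>.096)&(z<.108)&box(262,284,195,212))
show("S div",(z>.150)&(z<.178)&box(245,272,165,215))
show("S board",(z>.011)&(z<.021)&box(130,210,165,210))
show("S discs",(z>.06)&(z<.1)&box(130,205,160,205))
E
```

```text
table 861 [ 0.526  -0.311   0.0149] z [-0.006  -0.0006  0.0078]
  rect ((430.7579345703125, -235.45263671875), (126.87783813476562, 402.734130859375), 52.649024963378906)
rim 289 [ 0.5428 -0.1345  0.0836] z [0.0791 0.0836 0.0887]
  rect ((539.0228881835938, -142.9886016845703), (186.74754333496094, 185.61257934570312), 7.047494411468506)
[ 0.54227497 -0.14206688] 0.08859321992266235
cap 170 [ 0.5381 -0.1429  0.1014] z [0.0972 0.1012 0.1059]
  rect ((528.1427612304688, -137.66650390625), (45.31411361694336, 68.8084487915039), 62.54207229614258)
div 133 [ 0.53   -0.1037  0.1686] z [0.1646 0.1685 0.1734]
  rect ((553.558837890625, -97.17001342773438), (170.86312866210938, 13.461860656738281), 16.491466522216797)
tower 1653 [ 0.695  -0.1039  0.1542] z [0.149  0.1542 0.1596]
  rect ((697.0820922851562, -102.50993347167969), (142.0762939453125, 141.37109375), 13.883869171142578)
board 1615 [0.4975 0.237  0.0154] z [0.0109 0.0153 0.0202]
  rect ((516.603271484375, 244.49227905273438), (170.9970245361328, 181.44473266601562), 14.027047157287598)
discs 141 [0.47   0.1709 0.3158] z [0.0616 0.0
[... 585 characters left out ...]
 14.274599075317383)
S cap 163 [ 0.5358 -0.1445  0.1022] z [0.0975 0.103  0.1048]
  rect ((536.8814697265625, -137.27413940429688), (48.10368347167969, 58.255062103271484), 24.702619552612305)
S div 180 [ 0.5249 -0.1071  0.1649] z [0.1513 0.1677 0.1721]
  rect ((549.9483032226562, -97.06796264648438), (161.1844482421875, 19.14225959777832), 19.835956573486328)
S board 891 [0.4985 0.236  0.0166] z [0.012  0.0169 0.0196]
  rect ((535.9666748046875, 306.91632080078125), (267.8441162109375, 288.80560302734375), 21.173358917236328)
S discs 280 [0.5038 0.2155 0.0767] z [0.0616 0.0761 0.0944]
  rect ((506.5321350097656, 216.9425506591797), (81.45470428466797, 92.91475677490234), 12.525338172912598)
```

```bash
python3 - <<'E'
from h import *
a=cv2.resize(np.load("top.npz")["im"][150:250,140:330],None,fx=4,fy=4,interpolation=cv2.INTER_CUBIC)
cv2.imwrite("pics/topcrop.png",a)
E
```

```text
(no output)
```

View pics/topcrop.png

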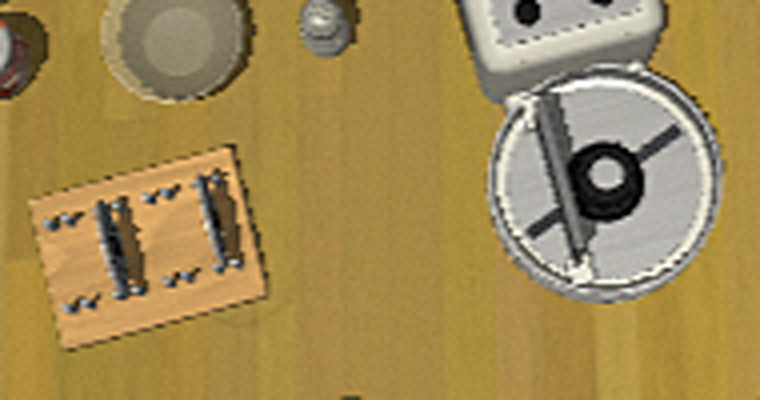

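The crop shows the rack yawed about 14°, with discs at crop (115,250) and (215,220). The free slots are therefore the far left one at (65,260), slot_3, and the one at (165,230). The divider lies left of the cap, parallel to the cutter's x (yaw about 14°). Next I'll refine the rack and get the tool state.

```bash
cat >> h.py <<'E'
def ray(info,uv,z,fish=False):
    K=np.array(info["camera_matrix"]);R=cv2.Rodrigues(np.array(info["rvec"],float))[0];t=np.array(info["tvec"],float).ravel()
    uv=np.atleast_2d(np.array(uv,float)); a=np.c_[(uv[:,0]-K[0,2])/K[0,0],(uv[:,1]-K[1,2])/K[1,1]]
    if fish:
        r=np.linalg.norm(a,axis=1,keepdims=True)+1e-9; d=np.c_[a/r*np.sin(r),np.cos(r)]
    else: d=np.c_[a,np.ones(len(a))]
    d=d@R; c=-R.T@t
    return c+d*((z-c[2])/d[:,2])[:,None]
def tomove(target,yaw):
    s=env.observe();R=np.array(s["tool_rot"]);p=np.array(s["position"])
    Rt=np.array([[np.cos(yaw),np.sin(yaw),0],[np.sin(yaw),-np.cos(yaw),0],[0,0,-1]])
    rv=np.degrees(cv2.Rodrigues(R.T@Rt)[0].ravel())
    print("t",s["time_s"],"p",p.round(4),"shift tool mm",(R.T@(np.array(target)-p)*1000).round(1),"turn deg",rv.round(2),"F",np.array(s["ft_force"]).round(1),"w",s["grip_width"],"gf",s["gripper_force"])
    return R
E
python3 - <<'E'
from h import *
T=np.load("top.npz");im=T["im"];i=imaging.camera_info("top")
h=cv2.cvtColor(im,cv2.COLOR_BGR2HSV); 
print("rack hsv",h[225,172],h[205,160],"table",h[215,130],h[250,180])
b=im.astype(int); m=((b[...,2]-b[...,1]>35)).astype(np.uint8); m[:180]=0;m[245:]=0;m[:,:140]=0;m[:,215:]=0
m=cv2.morphologyEx(m,cv2.MORPH_OPEN,np.ones((3,3)))
c=max(cv2.findContours(m,0,1)[0],key=cv2.contourArea); h=cv2.convexHull(c)[:,0]
g=ray(i,h,.016); print(cv2.minAreaRect((g[:,:2]*1000).astype(np.float32)))
R=tomove([.49,.26,.26],np.radians(14)); print(R.round(3))
w=imaging.camera_info("wrist");Rw=cv2.Rodrigues(np.array(w["rvec"],float))[0]
C=-Rw.T@np.array(w["tvec"]).ravel();print(w["camera_matrix"],"cam in tool",(R.T@(C-np.array(env.observe()["position"]))).round(4),(R.T@Rw.T).round(3))
E
```

```text
rack hsv [ 17 141 217] [ 17 136 217] table [ 22 149 171] [ 21 164 163]
((498.0536193847656, 236.44158935546875), (130.34249877929688, 173.8709259033203), 14.220983505249023)
t 0.1 p [0.1497 0.529  0.2308] shift tool mm [-400.7 -166.2  -29.1] turn deg [-5.000e-02  9.000e-02  1.502e+02] F [-0.2 -0.   0.3] w 0.08551593625746738 gf 0.0
[[-0.962  0.272 -0.001]
 [ 0.272  0.962 -0.001]
 [ 0.    -0.001 -1.   ]]
[[297.31863964   0.         257.46195861]
 [  0.         297.31863964 188.57354069]
 [  0.           0.           1.        ]] cam in tool [ 0.084   0.0012 -0.1422] [[ 0.    -0.946 -0.325]
 [ 1.     0.     0.001]
 [-0.001 -0.325  0.946]]
```

arm_command(turn=[[0, 0, 0], [0, 0, 0], [0, 0, 0], [0, 0, 0], [0, 0, 0], [0, 0, 0], [0, 0, 0], [0, 0, 0], [0, 0, 0], [0, 0, 0], [0, 0, 0], [0, 0, 0]], xyz=[[0, 0, -0.5], [-0.8, -0.33, 0], [-0.8, -0.33, 0], [-0.8, -0.33, 0], [-0.8, -0.33, 0], [-0.8, -0.33, 0], [-0.8, -0.33, 0], [-0.8, -0.33, 0], [-0.8, -0.33, 0], [-0.8, -0.33, 0], [-0.8, -0.33, 0], [0, 0, 0]], claw=[85, 85, 85, 85, 85, 85, 85, 85, 85, 85, 85, 85], squeeze=40)

```text
time_s: 1.3
position: [0.4929, 0.2583, 0.2552]
tool_rot: [[-0.961, 0.277, -0.001], [0.277, 0.961, -0.001], [0.0, -0.001, -1.0]]
ft_force: [-0.5, 0.9, 0.1]
grip_width: 0.0851
gripper_force: 0.0
```

arm_command(turn=[[0, 0, -1], [0, 0, -1], [0, 0, -1], [0, 0, -1], [0, 0, -1], [0, 0, -1], [0, 0, 0], [0, 0, 0]], xyz=[[0, 0, 0], [0, 0, 0], [0, 0, 0], [0, 0, 0], [0, 0, 0], [0, 0, 0], [0, 0, 0], [0, 0, 0]], claw=[85, 85, 85, 85, 85, 85, 85, 85])

```text
time_s: 2.1
position: [0.4894, 0.2617, 0.2562]
tool_rot: [[-0.97, -0.243, -0.0], [-0.243, 0.97, -0.0], [0.0, 0.0, -1.0]]
ft_force: [-0.3, 0.5, 0.1]
grip_width: 0.0847
gripper_force: 0.0
```

```bash
python3 - <<'E'
from h import *
import pickle
tomove([.49,.26,.26],np.radians(194.1))
im,d,i=grab("wrist");cv2.imwrite("pics/w1.png",im);np.savez("w1.npz",im=im,d=d);pickle.dump(i,open("w1.pkl","wb"))
E
```

```text
t 2.1 p [0.4894 0.2617 0.2562] shift tool mm [-0.2 -1.8 -3.8] turn deg [ 0.   -0.03 -0.01] F [-0.3  0.5  0.1] w 0.08465115890674522 gf 0.0
```

View pics/w1.png

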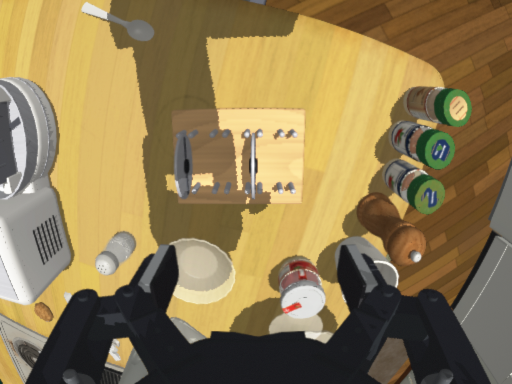

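The wrist view shows the rack at (240,155). Slot_3's peg pairs are at about (280,133)/(293,133) and (279,187)/(291,187). I'll measure the peg tops and the board outline.

```bash
python3 - <<'E'
from h import *
import pickle
T=np.load("w1.npz");im=T["im"];d=T["d"];i=pickle.load(open("w1.pkl","rb"))
# board outline
b=im.astype(int);hsv=cv2.cvtColor(im,cv2.COLOR_BGR2HSV)
print("board",hsv[170,270],"shadow",hsv[170,215],"table",hsv[170,320],hsv[220,150])
# 3D cloud (depth along axis)
K=np.array(i["camera_matrix"]);R=cv2.Rodrigues(np.array(i["rvec"],float))[0];t=np.array(i["tvec"],float).ravel()
v,u=np.mgrid[:384,:512];ax=(u-K[0,2])/K[0,0];ay=(v-K[1,2])/K[1,1];r=np.hypot(ax,ay)+1e-9
k=np.tan(r)/r;P=(np.stack([ax*k*d,ay*k*d,d],-1)-t)@R
z=P[...,2];win=(u>168)&(u<310)&(v>105)&(v<206)
bm=win&(z>.008)&(z<.024);g=P[bm];print("board",cv2.minAreaRect((g[:,:2]*1000).astype(np.float32)),np.median(g[:,2]),"table z",np.median(z[100:200,320:360]))
pm=(win&(z>.030)&(z<.052)).astype(np.uint8)
n,l,s,c=cv2.connectedComponentsWithStats(pm)
th=np.radians(14.15);Rk=np.array([[np.cos(th),np.sin(th)],[-np.sin(th),np.cos(th)]])
for j in range(1,n):
    q=P[l==j]
    print(s[j,4],c[j].round(1),q.mean(0).round(4),"in rack",((Rk@(q[:,:2].mean(0)-[.498,.2364]))*1000).round(1),"zmax",q[:,2].max().round(4))
cv2.imwrite("pics/w1c.png",cv2.resize(im[100:212,160:320],None,fx=5,fy=5,interpolation=cv2.INTER_CUBIC))
E
```

```text
board [ 22  98 250] shadow [ 17 115 137] table [ 22 144 229] [ 21 131 121]
board ((500.1893310546875, 238.8316192626953), (131.2130126953125, 176.82211303710938), 14.243666648864746) 0.015587839746122267 table z -0.00030823309829465355
233 [187.4 152.7] [0.5031 0.1763 0.0409] in rack [ -9.7 -59.6] zmax 0.0519
41 [212.7 133.8] [0.4717 0.2029 0.044 ] in rack [-33.7 -26. ] zmax 0.0491
33 [225.2 133.7] [0.4682 0.2177 0.0436] in rack [-33.5 -10.8] zmax 0.0491
39 [246.5 133.6] [0.462  0.2426 0.0442] in rack [-33.4  14.9] zmax 0.0489
38 [259.6 133.7] [0.4582 0.2579 0.0448] in rack [-33.4  30.6] zmax 0.0489
38 [281.4 133.6] [0.4516 0.2832 0.0446] in rack [-33.5  56.7] zmax 0.0495
38 [293.2 133.6] [0.4481 0.2971 0.0439] in rack [-33.6  71.1] zmax 0.0487
2 [255.  139.5] [0.4658 0.2542 0.0484] in rack [-26.8  25.1] zmax 0.0499
2 [255.  146.5] [0.4768 0.2568 0.034 ] in rack [-15.6  25. ] zmax 0.0347
47 [195. 189.] [0.5472 0.1947 0.0419] in rack [ 37.5 -52.4] zmax 0.0487
46 [214.4 189.1] [0.541  0.2194 0.0424] in rack [ 37.6 -27. ] zmax 0.0493
41 [226.5 189. ] [0.5371 0.2346 0.0423] in rack [ 37.5 -11.3] zmax 0.0493
41 [247.2 189.1] [0.5306 0.2601 0.0427] in rack [37.4 15. ] zmax 0.0485
47 [259.4 189.1] [0.527  0.2751 0.0421] in rack [37.6 30.4] zmax 0.0491
46 [280.  189.1] [0.5207 0.3004 0.0421] in rack [37.6 56.5] zmax 0.0493
44 [292.1 189.3] [0.5169 0.3154 0.0429] in rack [37.7 72. ] zmax 0.049
1 [188. 194.] [0.5524 0.1883 0.0513] in rack [ 41.  -59.9] zmax 0.0513
```

View pics/w1c.png

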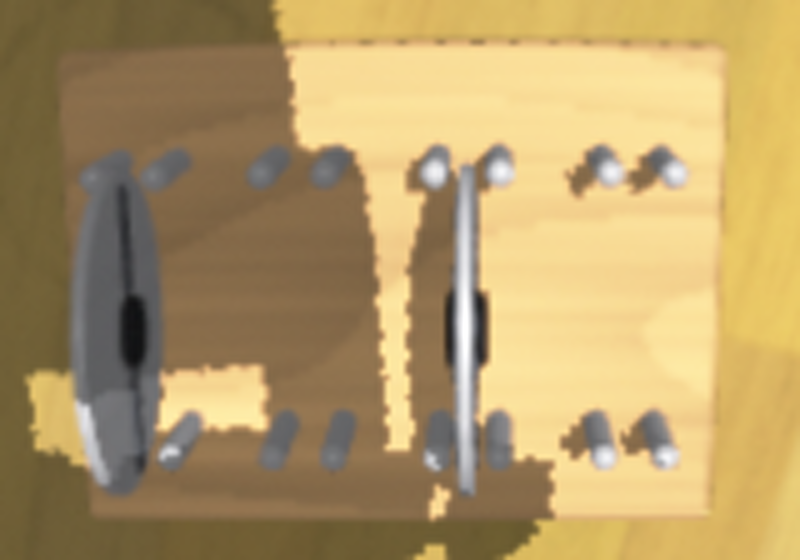

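arm_command(turn=[[0, 0, 0], [0, 0, 0], [0, 0, 0], [0, 0, 0], [0, 0, 0], [0, 0, 0], [0, 0, 0], [0, 0, 0], [0, 0, 0], [0, 0, 0], [0, 0, 0], [0, 0, 0]], xyz=[[0.1, -0.73, 0], [0.1, -0.73, 0], [0.1, -0.73, 0], [0.1, -0.73, 0], [0.1, -0.73, 0], [0.1, -0.73, 0], [0.1, -0.73, 0], [0.1, -0.73, 0], [0.1, -0.73, 0], [0.1, -0.73, 0], [0, 0, 0], [0, 0, 0]], claw=[85, 85, 85, 85, 85, 85, 85, 85, 85, 85, 85, 85])

```text
time_s: 3.35
position: [0.5306, -0.1048, 0.2561]
tool_rot: [[-0.97, -0.243, -0.0], [-0.243, 0.97, 0.001], [0.0, 0.001, -1.0]]
ft_force: [0.2, -0.1, -0.1]
grip_width: 0.0854
gripper_force: 0.0
```

```bash
cat >> h.py <<'E'
def wcloud(d,i):
    K=np.array(i["camera_matrix"]);R=cv2.Rodrigues(np.array(i["rvec"],float))[0];t=np.array(i["tvec"],float).ravel()
    v,u=np.mgrid[:384,:512];ax=(u-K[0,2])/K[0,0];ay=(v-K[1,2])/K[1,1];r=np.hypot(ax,ay)+1e-9
    k=np.tan(np.minimum(r,1.45))/r;return (np.stack([ax*k*d,ay*k*d,d],-1)-t)@R
E
python3 - <<'E'
from h import *
tomove([.5285,-.1035,.26],np.radians(194.1))
im,d,i=grab("wrist");cv2.imwrite("pics/w2.png",im);P=wcloud(d,i);np.savez("w2.npz",im=im,d=d,P=P)
z=P[...,2];xy=P[...,:2];c=np.array([.537,-.1425])
D=np.linalg.norm(xy-c,axis=-1)
m=(z>.155)&(z<.178)&(np.linalg.norm(xy-[.5285,-.1035],axis=-1)<.075);q=P[m];print("div",len(q),q.mean(0),cv2.minAreaRect((q[:,:2]*1000).astype(np.float32)))
m=(z>.098)&(z<.106)&(D<.035);q=P[m];print("cap",len(q),q.mean(0),cv2.minEnclosingCircle((q[:,:2]*1000).astype(np.float32)))
m=(z>.078)&(z<.087)&(D<.105);p=P[m]
A=np.c_[2*p[:,:2],np.ones(len(p))];s=np.linalg.lstsq(A,(p[:,:2]**2).sum(1),rcond=None)[0];print(len(p),s[:2],np.sqrt(s[2]+s[0]**2+s[1]**2))
m=(z>.150)&(z<.160)&(D>.08)&(D<.27);q=P[m];print("tower",cv2.minAreaRect((q[:,:2]*1000).astype(np.float32)))
E
```

```text
t 3.35 p [ 0.5306 -0.1048  0.2561] shift tool mm [ 1.8  1.8 -3.9] turn deg [ 0.04 -0.02 -0.04] F [ 0.2 -0.1 -0.1] w 0.08537040794983156 gf 0.0
div 1630 [ 0.52437357 -0.10473781  0.16901854] ((530.0562133789062, -103.27616882324219), (119.49754333496094, 9.782699584960938), 13.898749351501465)
cap 1451 [ 0.5391623  -0.14146729  0.10151758] ((539.9638671875, -141.67088317871094), 23.727203369140625)
2298 [ 0.54105069 -0.14204073] 0.08952920074685274
tower ((681.239013671875, -104.92524719238281), (100.189697265625, 134.442626953125), 14.993463516235352)
```

View pics/w2.png

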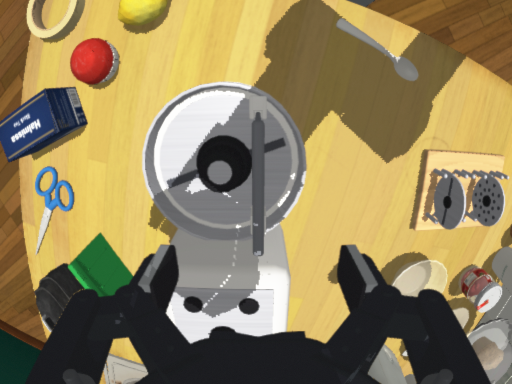

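The wrist view shows the divider edge-on from (257,110) to (257,255) and the cap at (222,165). The divider measures 119.5 × 9.8 mm at z 0.169, and its position agrees with the cap's offset. I'll descend and grip.

arm_command(turn=[[0, 0, 0], [0, 0, 0], [0, 0, 0], [0, 0, 0], [0, 0, 0], [0, 0, 0], [0, 0, 0], [0, 0, 0]], xyz=[[0, 0.03, 0.4], [0, 0, 0.4], [0, 0, 0.4], [0, 0, 0.4], [0, 0, 0.36], [0, 0, 0.3], [0, 0, 0], [0, 0, 0]], claw=[85, 85, 85, 85, 85, 85, 85, 85])

```text
time_s: 4.2
position: [0.5306, -0.1023, 0.1439]
tool_rot: [[-0.969, -0.246, 0.0], [-0.246, 0.969, -0.0], [-0.0, -0.0, -1.0]]
ft_force: [0.1, 0.4, 0.4]
grip_width: 0.0849
gripper_force: 0.0
```

arm_command(turn=[[0, 0, 0], [0, 0, 0], [0, 0, 0], [0, 0, 0], [0, 0, 0], [0, 0, 0], [0, 0, 0], [0, 0, 0], [0, 0, 0], [0, 0, 0]], xyz=[[0, 0, 0], [0, 0, 0], [0, 0, 0], [0, 0, 0], [0, 0, 0], [0, 0, 0], [0, 0, 0], [0, 0, 0], [0, 0, 0], [0, 0, 0]], claw=[30, 20, 5, 0, 0, 0, 0, 0, 0, 0], squeeze=40)

```text
time_s: 5.2
position: [0.5305, -0.1033, 0.1435]
tool_rot: [[-0.969, -0.245, 0.0], [-0.245, 0.969, -0.0], [-0.0, -0.0, -1.0]]
ft_force: [-0.1, -1.4, 3.8]
grip_width: 0.0092
gripper_force: 41.2
```

arm_command(turn=[[0, 0, 0], [0, 0, 0], [0, 0, 0], [0, 0, 0], [0, 0, 0], [0, 0, 0], [0, 0, 0], [0, 0, 0], [0, 0, 0]], xyz=[[0, 0, -0.1], [0, 0, -0.15], [0, 0, -0.2], [0, 0, -0.3], [0, 0, -0.4], [0, 0, -0.5], [0, 0, -0.5], [0, 0, -0.25], [0, 0, 0]], claw=[0, 0, 0, 0, 0, 0, 0, 0, 0])

```text
time_s: 6.1
position: [0.5309, -0.1032, 0.2657]
tool_rot: [[-0.969, -0.245, 0.004], [-0.245, 0.969, -0.002], [-0.003, -0.002, -1.0]]
ft_force: [-0.1, 0.5, -2.2]
grip_width: 0.009
gripper_force: 40.6
```

```bash
python3 - <<'E'
from h import *
tomove([.4843,.2991,.263],np.radians(194.4))
im,d,i=grab("scene");P=cloud(d,i);s=np.array(env.observe()["position"])
m=(np.linalg.norm(P[...,:2]-s[:2],axis=-1)<.075)&(P[...,2]>.14)&(P[...,2]<.23);print(m.sum(),np.percentile(P[m],[2,50,98],axis=0).round(3))
E
```

```text
t 6.1 p [ 0.5309 -0.1032  0.2657] shift tool mm [-53.6 401.5   1.9] turn deg [-0.14  0.19 -0.19] F [-0.1  0.5 -2.2] w 0.009033562487687144 gf 40.62416195869446
265 [[ 0.472 -0.12   0.191]
 [ 0.521 -0.108  0.21 ]
 [ 0.584 -0.092  0.229]]
```

arm_command(turn=[[0, 0, 0], [0, 0, 0], [0, 0, 0], [0, 0, 0], [0, 0, 0], [0, 0, 0], [0, 0, 0], [0, 0, 0], [0, 0, 0], [0, 0, 0], [0, 0, 0], [0, 0, 0]], xyz=[[-0.05, 0.4, 0], [-0.1, 0.8, 0], [-0.1, 0.8, 0], [-0.1, 0.8, 0], [-0.1, 0.8, 0], [-0.1, 0.8, 0], [-0.1, 0.8, 0], [-0.1, 0.8, 0], [-0.1, 0.8, 0], [-0.1, 0.8, 0], [-0.12, 0.43, 0], [0, 0, 0]], claw=[0, 0, 0, 0, 0, 0, 0, 0, 0, 0, 0, 0])

```text
time_s: 7.35
position: [0.4828, 0.3015, 0.2619]
tool_rot: [[-0.969, -0.249, -0.002], [-0.249, 0.969, -0.0], [0.002, 0.0, -1.0]]
ft_force: [-0.7, -2.2, -1.8]
grip_width: 0.0094
gripper_force: 40.6
```

arm_command(turn=[[0, 0, 0], [0, 0, 0], [0, 0, 0], [0, 0, 0], [0, 0, 0], [0, 0, 0]], xyz=[[0, 0, 0.4], [0, 0, 0.5], [0, 0, 0.5], [0, 0, 0.35], [0, 0, 0], [0, 0, 0]], claw=[0, 0, 0, 0, 0, 0])

```text
time_s: 7.95
position: [0.484, 0.2986, 0.176]
tool_rot: [[-0.97, -0.245, -0.0], [-0.245, 0.97, -0.0], [0.0, -0.0, -1.0]]
ft_force: [-0.0, -0.3, -1.6]
grip_width: 0.0092
gripper_force: 40.6
```

```bash
python3 - <<'E'
from h import *
tomove([.4843,.2991,.133],np.radians(194.4))
im,d,i=grab("wrist");P=wcloud(d,i);np.savez("w3.npz",im=im,d=d,P=P)
cv2.imwrite("pics/w3c.png",cv2.resize(im[60:300,110:410],None,fx=2.5,fy=2.5,interpolation=cv2.INTER_CUBIC))
E
```

```text
t 7.95 p [0.484  0.2986 0.176 ] shift tool mm [-0.5  0.4 43. ] turn deg [-0.01 -0.03 -0.24] F [-0.  -0.3 -1.6] w 0.009170567836439984 gf 40.55339992046356
```

View pics/w3c.png

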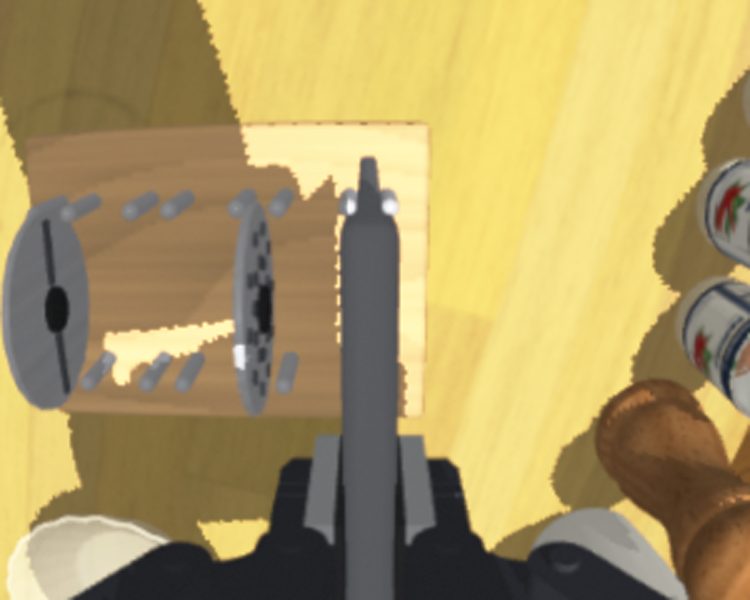

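The crop shows the plate's lower front corner at (368,165), midway between slot_3's pegs at (348,205) and (389,205). It is aligned, so I'll lower it.

arm_command(turn=[[0, 0, -0.04], [0, 0, 0], [0, 0, 0], [0, 0, 0], [0, 0, 0], [0, 0, 0], [0, 0, 0]], xyz=[[-0.01, 0, 0.3], [0, 0, 0.35], [0, 0, 0.3], [0, 0, 0.2], [0, 0, 0.1], [0, 0, 0], [0, 0, 0]], claw=[0, 0, 0, 0, 0, 0, 0])

```text
time_s: 8.7
position: [0.4847, 0.2994, 0.1141]
tool_rot: [[-0.969, -0.249, 0.001], [-0.249, 0.969, 0.0], [-0.001, 0.0, -1.0]]
ft_force: [0.1, -0.8, -1.2]
grip_width: 0.0093
gripper_force: 40.6
```

arm_command(turn=[[0, 0, 0], [0, 0, 0], [0, 0, 0], [0, 0, 0], [0, 0, 0], [0, 0, 0]], xyz=[[0, 0, 0.1], [0, 0, 0.1], [0, 0, 0.1], [0, 0, 0.06], [0, 0, 0.04], [0, 0, 0]], claw=[0, 0, 0, 0, 0, 0])

```text
time_s: 9.3
position: [0.4841, 0.2994, 0.0945]
tool_rot: [[-0.969, -0.249, 0.001], [-0.249, 0.969, 0.0], [-0.001, 0.0, -1.0]]
ft_force: [-5.1, -1.2, 10.3]
grip_width: 0.0088
gripper_force: 42.4
```

Contact at the expected depth, so the plate is fully down. Now I'll release it gently and rise.

arm_command(turn=[[0, 0, 0], [0, 0, 0], [0, 0, 0], [0, 0, 0], [0, 0, 0], [0, 0, 0]], xyz=[[0, 0, 0], [0, 0, 0], [0, 0, 0], [0, 0, 0], [0, 0, 0], [0, 0, 0]], claw=[14, 20, 26, 30, 30, 30])

```text
time_s: 9.9
position: [0.4843, 0.2993, 0.0932]
tool_rot: [[-0.969, -0.249, -0.0], [-0.249, 0.969, -0.0], [0.0, -0.0, -1.0]]
ft_force: [0.1, 0.4, 0.2]
grip_width: 0.0298
gripper_force: 0.0
```

arm_command(turn=[[0, 0, 0], [0, 0, 0], [0, 0, 0], [0, 0, 0], [0, 0, 0], [0, 0, 0], [0, 0, 0]], xyz=[[0, 0, -0.2], [0, 0, -0.4], [0, 0, -0.6], [0, 0, -0.8], [0, 0, -0.8], [0, 0, -0.4], [0, 0, 0]], claw=[30, 30, 30, 30, 30, 30, 30])

```text
time_s: 10.6
position: [0.4851, 0.2997, 0.2573]
tool_rot: [[-0.969, -0.249, 0.007], [-0.249, 0.969, 0.002], [-0.007, 0.001, -1.0]]
ft_force: [0.2, -0.3, 0.5]
grip_width: 0.0299
gripper_force: 0.0
```

```bash
python3 - <<'E'
from h import *
tomove([.540,-.1417,.26],np.radians(75))
print(np.array(env.observe()["q"]).round(1))
im,d,i=grab("wrist");P=wcloud(d,i)
z=P[...,2];m=(z>.10)&(z<.135)&(np.linalg.norm(P[...,:2]-[.4843,.2991],axis=-1)<.08);q=P[m]
print(len(q),q.mean(0),np.percentile(q[:,2],[5,50,95]),cv2.minAreaRect((q[:,:2]*1000).astype(np.float32)))
E
```

```text
t 10.6 p [0.4851 0.2997 0.2573] shift tool mm [  56.6 -441.2   -3.4] turn deg [  0.44   0.21 119.4 ] F [ 0.2 -0.3  0.5] w 0.029854755161961316 gf 0.0
[ 19.8  22.7  68.5  -0.   88.3 -84.6]
1154 [0.48071773 0.29999585 0.12004777] [0.11830636 0.12023612 0.1216338 ] ((483.7154846191406, 300.55792236328125), (118.67601013183594, 9.500164031982422), 14.66296672821045)
```

The plate stands in slot_3 with its top at 0.120, centred on the slot and released. Next I'll go above the cap and set yaw to about 125°, which leaves room to turn either way.

arm_command(turn=[[0, 0, 0], [0, 0, 0], [0, 0, 0], [0, 0, 0], [0, 0, 0], [0, 0, 0], [0, 0, 0], [0, 0, 0], [0, 0, 0], [0, 0, 0], [0, 0, 0], [0, 0, 0]], xyz=[[0.05, -0.4, 0], [0.1, -0.8, 0], [0.1, -0.8, 0], [0.1, -0.8, 0], [0.1, -0.8, 0], [0.1, -0.8, 0], [0.1, -0.8, 0], [0.1, -0.8, 0], [0.1, -0.8, 0], [0.1, -0.8, 0], [0.1, -0.8, 0], [0.05, -0.42, 0]], claw=[62, 62, 62, 62, 62, 62, 62, 62, 62, 62, 62, 62])

```text
time_s: 11.85
position: [0.5402, -0.1442, 0.2517]
tool_rot: [[-0.969, -0.246, -0.003], [-0.246, 0.969, 0.001], [0.002, 0.001, -1.0]]
ft_force: [0.5, 0.3, 0.0]
grip_width: 0.0617
gripper_force: 0.0
```

arm_command(turn=[[0, 0, 1], [0, 0, 1], [0, 0, 1], [0, 0, 1], [0, 0, 1], [0, 0, 1], [0, 0, 1], [0, 0, 1], [0, 0, 1], [0, 0, 1], [0, 0, 1], [0, 0, 1]], xyz=[[0, 0, 0], [0, 0, 0], [0, 0, 0], [0, 0, 0], [0, 0, 0], [0, 0, 0], [0, 0, 0], [0, 0, 0], [0, 0, 0], [0, 0, 0], [0, 0, 0], [0, 0, 0]], claw=[62, 62, 62, 62, 62, 62, 62, 62, 62, 62, 62, 62])

```text
time_s: 13.05
position: [0.5402, -0.1413, 0.2519]
tool_rot: [[-0.697, 0.717, -0.003], [0.717, 0.697, 0.001], [0.003, -0.001, -1.0]]
ft_force: [-0.1, -0.8, -0.1]
grip_width: 0.0621
gripper_force: 0.0
```

arm_command(turn=[[0, 0, 1], [0, 0, 0.9], [0, 0, 0], [0, 0, 0]], xyz=[[0, 0, 0], [0, 0, 0], [0, 0, 0], [0, 0, 0]], claw=[62, 62, 62, 62])

```text
time_s: 13.45
position: [0.5404, -0.1414, 0.2525]
tool_rot: [[-0.574, 0.819, -0.001], [0.819, 0.574, 0.001], [0.001, -0.001, -1.0]]
ft_force: [-0.6, 1.0, -0.7]
grip_width: 0.0619
gripper_force: 0.0
```

```bash
python3 - <<'E'
from h import *
tomove([.540,-.1417,.069],np.radians(125))
print(np.array(env.observe()["q"]).round(1))
im,d,i=grab("wrist");P=wcloud(d,i);z=P[...,2];D=np.linalg.norm(P[...,:2]-[.54,-.1417],axis=-1)
m=(z>.098)&(z<.106)&(D<.035);q=P[m];print("cap",len(q),q.mean(0),cv2.minEnclosingCircle((q[:,:2]*1000).astype(np.float32)))
E
```

```text
t 13.45 p [ 0.5404 -0.1414  0.2525] shift tool mm [ -0.3  -0.4 183.5] turn deg [-0.05 -0.08  0.02] F [-0.6  1.  -0.7] w 0.061927423549226895 gf 0.0
[-26.8  21.9  70.6  -0.   87.6 -61.8]
cap 1530 [ 0.53973311 -0.14062732  0.10151597] ((540.3687744140625, -141.58892822265625), 23.689632415771484)
```

Centred on the cap within 0.5 mm. Descending 183 mm, then gripping.

arm_command(turn=[[0, 0, 0], [0, 0, 0], [0, 0, 0], [0, 0, 0], [0, 0, 0], [0, 0, 0], [0, 0, 0], [0, 0, 0]], xyz=[[0, 0, 0.5], [0, 0, 0.7], [0, 0, 0.7], [0, 0, 0.6], [0, 0, 0.5], [0, 0, 0.4], [0, 0, 0.26], [0, 0, 0]], claw=[62, 62, 62, 62, 62, 62, 62, 62])

```text
time_s: 14.3
position: [0.5397, -0.1411, 0.0685]
tool_rot: [[-0.573, 0.819, -0.004], [0.819, 0.573, 0.002], [0.003, -0.002, -1.0]]
ft_force: [0.3, -0.1, 1.1]
grip_width: 0.0622
gripper_force: 0.0
```

arm_command(turn=[[0, 0, 0], [0, 0, 0], [0, 0, 0], [0, 0, 0], [0, 0, 0], [0, 0, 0], [0, 0, 0]], xyz=[[0, 0, 0], [0, 0, 0], [0, 0, 0], [0, 0, 0], [0, 0, 0], [0, 0, 0], [0, 0, 0]], claw=[50, 45, 40, 40, 40, 40, 40], squeeze=50)

```text
time_s: 15.0
position: [0.541, -0.1419, 0.0712]
tool_rot: [[-0.572, 0.82, 0.001], [0.82, 0.572, -0.001], [-0.002, 0.0, -1.0]]
ft_force: [-1.7, -2.1, 6.5]
grip_width: 0.0466
gripper_force: 51.9
```

arm_command(turn=[[0, 0, -0.6], [0, 0, -0.6], [0, 0, -0.6], [0, 0, -0.6], [0, 0, 0]], xyz=[[0, 0, 0], [0, 0, 0], [0, 0, 0], [0, 0, 0], [0, 0, 0]], claw=[40, 40, 40, 40, 40])

```text
time_s: 15.5
position: [0.5412, -0.1415, 0.0713]
tool_rot: [[-0.731, 0.682, 0.002], [0.682, 0.731, -0.001], [-0.002, 0.001, -1.0]]
ft_force: [-0.4, -0.9, 6.4]
grip_width: 0.047
gripper_force: 51.9
```

```bash
python3 - <<'E'
from h import *
R=tomove([.5403,-.1416,.069],np.radians(125));s=env.observe()
print("yaw",np.degrees(np.arctan2(R[1,0],R[0,0])),"torque",np.array(s["wrist_torque"]).round(2),np.array(s["q"]).round(1))
E
```

```text
t 15.5 p [ 0.5412 -0.1415  0.0713] shift tool mm [ 0.6 -0.7  2.3] turn deg [ 0.06  0.1  11.99] F [-0.4 -0.9  6.4] w 0.04702542592825515 gf 51.90754909068346
yaw 136.98938649352309 torque [-0.08  0.07 -0.02] [-26.8  32.1  86.    0.   61.8 -73.8]
```

12° turned with almost no torque, so this is the loosening way (right-hand thread). I'll continue to about 72°.

arm_command(turn=[[0, 0, -1], [0, 0, -1], [0, 0, -1], [0, 0, -1], [0, 0, -1], [0, 0, -1], [0, 0, -1], [0, 0, -1], [0, 0, -1], [0, 0, -1], [0, 0, -1], [0, 0, -1]], xyz=[[0, 0, 0], [0, 0, 0], [0, 0, 0], [0, 0, 0], [0, 0, 0], [0, 0, 0], [0, 0, 0], [0, 0, 0], [0, 0, 0], [0, 0, 0], [0, 0, 0], [0, 0, 0]], claw=[40, 40, 40, 40, 40, 40, 40, 40, 40, 40, 40, 40])

```text
time_s: 16.7
position: [0.5413, -0.1416, 0.0712]
tool_rot: [[-0.956, -0.294, 0.002], [-0.294, 0.956, -0.001], [-0.002, -0.001, -1.0]]
ft_force: [-1.0, -1.0, 4.4]
grip_width: 0.0466
gripper_force: 51.8
```

arm_command(turn=[[0, 0, 0], [0, 0, 0], [0, 0, 0], [0, 0, 0]], xyz=[[0, 0, 0], [0, 0, -0.06], [0, 0, -0.1], [0, 0, 0]], claw=[40, 40, 40, 40])

```text
time_s: 17.1
position: [0.5409, -0.1415, 0.079]
tool_rot: [[-0.957, -0.291, 0.001], [-0.291, 0.957, -0.0], [-0.001, -0.001, -1.0]]
ft_force: [-0.2, 0.2, -0.6]
grip_width: 0.0472
gripper_force: 51.4
```

```bash
python3 - <<'E'
from h import *
R=tomove([.5403,-.1416,.069],np.radians(125));s=env.observe()
print("yaw",np.degrees(np.arctan2(R[1,0],R[0,0])),"torque",np.array(s["wrist_torque"]).round(2))
E
```

```text
t 17.1 p [ 0.5409 -0.1415  0.079 ] shift tool mm [ 0.6  0.1 10. ] turn deg [0.000e+00 6.000e-02 7.189e+01] F [-0.2  0.2 -0.6] w 0.047172238360036 gf 51.435368433594704
yaw -163.1100353971882 torque [-0.03  0.07  0.  ]
```

The cap lifts freely. The total lift should be about 120 mm above the seat, so TCP goes to about 0.191.

arm_command(turn=[[0, 0, 0], [0, 0, 0], [0, 0, 0], [0, 0, 0], [0, 0, 0], [0, 0, 0], [0, 0, 0], [0, 0, 0], [0, 0, 0], [0, 0, 0]], xyz=[[0, 0, -0.2], [0, 0, -0.3], [0, 0, -0.4], [0, 0, -0.5], [0, 0, -0.4], [0, 0, -0.3], [0, 0, -0.14], [0, 0, 0], [0, 0, 0], [0, 0, 0]], claw=[40, 40, 40, 40, 40, 40, 40, 40, 40, 40])

```text
time_s: 18.1
position: [0.5403, -0.1413, 0.1894]
tool_rot: [[-0.957, -0.291, -0.002], [-0.291, 0.957, 0.001], [0.001, 0.001, -1.0]]
ft_force: [0.1, -0.5, -0.2]
grip_width: 0.0469
gripper_force: 51.4
```

```bash
python3 - <<'E'
from h import *
tomove([.5403,-.1416,.191],np.radians(197))
im,d,i=grab("scene");P=cloud(d,i);z=P[...,2]
m=(np.linalg.norm(P[...,:2]-[.5403,-.1416],axis=-1)<.03)&(z>.12)&(z<.25)&(im.max(-1)<60);print("cap",m.sum(),np.percentile(z[m],[2,50,98]).round(3))
m=(np.linalg.norm(P[...,:2]-[.5403,-.1416],axis=-1)<.02)&(z>.06)&(z<.12);print("seat z",np.percentile(z[m],[50,95]).round(3))
D=np.linalg.norm(P[...,:2]-[.4843,.2991],axis=-1);m=(D<.07)&(z>.112)&(z<.13);q=P[m];print("div",m.sum(),cv2.minAreaRect((q[:,:2]*1000).astype(np.float32)),q[:,2].max())
cv2.imwrite("pics/end.png",cv2.resize(im[120:270,110:360],None,fx=3,fy=3))
E
```

```text
t 18.1 p [ 0.5403 -0.1413  0.1894] shift tool mm [ 0.1 -0.2 -1.6] turn deg [ 0.07 -0.07 -0.1 ] F [ 0.1 -0.5 -0.2] w 0.04686496392805135 gf 51.43482852727175
cap 249 [0.192 0.212 0.248]
seat z [0.078 0.093]
div 118 ((484.6158447265625, 298.9927062988281), (120.67594909667969, 11.387510299682617), 14.552055358886719) 0.12521378309839756
```

View pics/end.png

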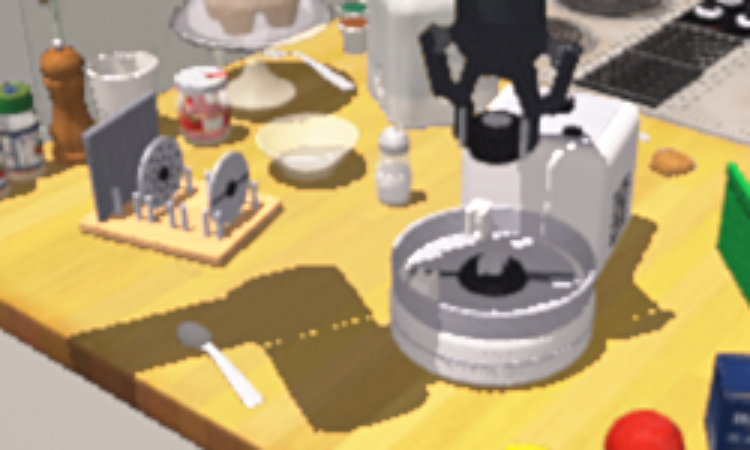

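The picture shows the cap level in the fingers at (500,135), well above the bare hub at (492,272), and the divider upright in the rack at (125,155). I'll hand in.

```bash
python3 -c "
from rig import env
print(env.close_job())"
```

```text
the job is handed in; nothing more can be done
None
```

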